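# Tighten the studio projector lens's retaining ring with the pin spanner

## Task

The brass retaining ring inside the projection lens has worked loose. Take the two-pin spanner from its wooden stand, engage both pins in the ring's two holes and screw the ring clockwise (seen from above) until it is fully home against its stop; then put the spanner back upright in the slot of its stand, pins down, and let go. Leave the mug, the tin and the bottle where they stand.

Things in the scene. Friction and masses are not known exactly. Their poses are not given: they have to be found in the camera images.
- ring_face (a point): Centre of the flat upper face of the brass ring in the lens bore, 89 mm above the bench, 6 mm below the rim; z up. Ring outside 62, inside 29 mm, glass below. Two opposite round holes, 7.4 mm wide, right through the 6 mm thick ring (free below), centres 23 mm from the axis (46 mm apart). The axes here do NOT tell the holes' bearing.
- ring (a joint): Turn left until the ring is home, rad: 0 = home at a hard stop; range 0 to 2.6, starts 1.2 to 2.0; falls as it turns clockwise seen from above. It does not rise or sink. The stop's bearing, so the holes', differs each start and is not measured: see it, or feel with the pins. Stiff (0.3 N m), stays where left; pins dragged over its face under about 10 N do not turn it.
- spanner: Two-pin spanner, about 0.14 kg, upright in the stand at first. Origin: centre of the head's flat underside, between the pins; x along the line of pins, z up the handle. Steel head 52 x 20 x 8 mm; pins 5 mm thick, 7 mm long below it at x = +-23 mm; red grip 40 (x) x 14 (y) mm from z = 18 to 64 mm. A half turn about z is alike. Pins fully in, the underside rests on the ring's face.
- stand_top (a point): Centre of the top face of the fixed wooden stand, a block 100 x 60 x 30 mm (x, y, z), its top 30 mm above the bench. In its top is a slot 62 mm long (x) and 10 mm wide (y), 14 mm deep, for the pins. z up.
- mug: White mug, 82 mm wide, 85 mm high, a handle at its side; origin at the centre of its underside. Leave alone.
- tin: Round paint tin with a blue top, 68 mm wide, 34 mm high; origin at the centre of its underside. Leave alone.
- bottle: Green bottle, 66 mm wide, 200 mm high; origin at the centre of its underside. Leave alone.
- lens: Projection lens, fixed upright: black tube 72 mm across, bore 62 mm, top rim 95 mm above the bench, on a 120 mm square, 20 mm thick plywood base. Origin: centre of the base's underside, on the tube's axis; z up. Its yaw is that of the base and says nothing about the ring's holes.

How it is judged:
On the way, in this order (a step that is already met when the one before it is completed fails the run):
1. both pins of the spanner are in the ring's holes while the ring is still loose (horizontal distance between spanner and ring_face below 0.005 m and z of spanner in the frame of ring_face below 0.0045 m and angle between spanner's own z axis and vertical below 0.12 rad and value of joint ring above 0.3 rad), for 0.1 s.
2. the ring is turned home with the spanner still in its holes (horizontal distance between spanner and ring_face below 0.005 m and z of spanner in the frame of ring_face below 0.0045 m and value of joint ring below 0.08 rad), for 0.1 s.
At the end, for the whole second after the job is handed in: The ring is within 0.08 rad of its stop; the spanner stands at rest and released in its stand, upright within 0.1 rad, pins in the slot, the head's underside within 4 mm of the stand's top and its centre within 10 mm of the stand's centre (value of joint ring below 0.08 rad and horizontal distance between spanner and stand_top below 0.01 m and z of spanner in the frame of stand_top between -0.004 and 0.004 m and angle between spanner's own z axis and vertical below 0.1 rad and linear speed of spanner below 0.02 m/s and angular speed of spanner below 0.2 rad/s); the robot touches nothing.
It fails at once if the mug is shifted by more than 30 mm (distance of mug from where it was at the start of the episode above 0.03 m).
It fails at once if the tin is shifted by more than 30 mm (distance of tin from where it was at the start of the episode above 0.03 m).
It fails at once if the bottle is shifted by more than 30 mm (distance of bottle from where it was at the start of the episode above 0.03 m).
It also fails if it takes over 61 s, if anything falls off the work surface, if the arm or the gripper's body presses on something with over 40 N, if the wrist force passes 120 N, or if a joint passes its speed limit or range.

## Robot

A 6-joint arm with a two-finger parallel gripper is mounted at the origin on the work surface. World frame = base frame: x ahead of the robot, y to its left, z up, the work surface at z = 0. Lengths are in m, angles in rad, forces in N, time in s.
With the tool pointing down it reaches from about 0.375 to 0.9 m from the base axis. Payload 3.1 kg.
Tool frame: the origin (TCP) lies at the very end of the fingers, on their centre line; the grasp point (between the pads) lies 19 mm behind it; z points along the fingers, y is the line along which they close (so a half turn about z gives the same grasp; the last joint's range is limited). The gripper opens to 87 mm and grips with 3 to 60 N. Pads are 19 mm wide; open, the fingers measure 117 mm over their backs; the gripper's body (75 mm by 190 mm) begins 51 mm behind the grasp point.
Start: joints at [-1.298, 0.527, 1.433, -0, 1.181, -0.178], TCP at [0.273, -0.562, 0.223] pointing down, gripper open.
Joint ranges: [-3.08, 3.08], [-0.75, 2.2], [0.22, 2.44], [-1.43, 4.57], [0, 2.65], [-2.85, 2.85]. Speed limits (rad/s): [2.79, 2.79, 3.14, 3.14, 3.14, 3.14].

## Interface

Orientations are given as a unit quaternion [x, y, z, w].
In Python, from rig import robot gives the robot as it stands. The module is installed in compiled form; this text tells all that it offers.
- The arm moves only by the tool servo_tool, never from a script. Its argument "rows" is one flat list of numbers, 5 for each row, row after row: the closure, from -1 (fully open) to 1 (shut), so that 0 is half open, then the shift along the tool's x, y, z in m, then the turn about the tool's z in degrees. A call has 1 to 5 rows; each row shifts and turns the commanded pose from where the row before left it, along the tool's axes as they then stand; what a row does not reach is not made up. A row lasts 1/12 s, in which the tool goes at most 41.7 mm and 7.16 degrees, less where a joint would pass 70% of its speed; a pose out of reach is approached as far as the arm can. A call with a gripper value outside its range is refused whole. The fingers move at their own pace and stop on an object; "newtons" is the grip in N (left out, the last holds). Time passes only in rows, so rows that do not move let the fingers close. It gives the time, the measured TCP pose, the force, the opening and the grip force at its end, in the units of the state.
- robot.get_obs(): the state, without advancing time (a new reading comes with each control period).
- robot.camera(name): name is "scene" or "top"; returns a dict with "pixels" (420x560x3 uint8, red, green, blue), "intrinsics" (3x3 intrinsics, pixels), "rvec" (rotation vector, rad) and "tvec" (3), from world to camera coordinates, as OpenCV has them. Camera axes: x right, y down, z forward; pixel columns grow to the right and rows downward; lengths in m; the calibration is good to about 2 mm. A picture is of the moment at which its call begins. There is no depth.
- robot.hand_in(): hands the job in; it is judged then, once.
Trained networks look in a picture, given as the dict that the camera call returned (one of the last four; its "shot" number tells which), for a name from the list of things; names that differ only in an ending like _2 or _b are one class to them, and where a whole thing is asked for, a point or a joint stands for the part that bears it (a point fixed in the world has none). Each returns a list of dicts, best first, with "score" (0 to 1); they miss things now and then, are a little off and sometimes report something else, mostly with a low value. They report only what shows in the picture. A call takes as long as a camera call.
- robot.spot_in(picture, query): "at" ([x, y, z] in m, in world coordinates, good to about 4 mm: the middle of the surface that is visible of it).
- robot.outline_of(picture, query): "region" (420x560 bool, what is visible of it).
- robot.place_of(picture, query): "at" ([x, y, z] in m, in world coordinates, good to about 4 mm: a listed point, or the origin of a listed thing).
The state is a dict: "time": time; "q": joint angles; "joint_velocities": joint speeds; "joint_torque": joint torques, N m; "position": TCP position; "tool_rot": TCP orientation; "ft_force": force on the tool from outside, world axes, zero at the start; "moment": the same for the moment, N m; "grip_width": finger opening in m; "grip_force": force on a finger pad.
Only numpy, scipy, OpenCV 4.12 (cv2) and the standard library are available. Lean on these libraries where they do the work, as an engineer would, in place of code of your own. Each camera call takes 0.05 s, during which the arm holds its last target. There are 200 camera calls.

## Working session

There is one attempt and no reset: what is moved stays moved. The work goes in short steps, Python scripts to look and compute and a tool call to move; the robot and the scene stay as the last step left them, time stands still between calls to the robot, and variables do not carry over. Pictures are saved under pics/ and viewed, at most 10 in all, crops included, and the job is handed in when it is done.

Besides the shell and the picture viewer there is one more tool, called after "Emit:" in YAML: its name, and indented under it one key for each argument. servo_tool: Moves the arm, as the interface text tells. Its arguments: {"type":"object","properties":{"rows":{"type":"array","items":{"type":"number"}},"newtons":{"type":"number"}},"required":["rows"]}

```bash
mkdir -p pics
cat > h.py <<'E'
import numpy as np, cv2
from rig import robot
from scipy.spatial.transform import Rotation as R
def proj(c,p):
    return cv2.projectPoints(np.array(p,float).reshape(-1,3),np.array(c["rvec"],float),np.array(c["tvec"],float),np.array(c["intrinsics"],float),None)[0].reshape(-1,2)
def ray(c,uv,z):
    Rm=cv2.Rodrigues(np.array(c["rvec"],float))[0]; t=np.array(c["tvec"],float).ravel()
    o=-Rm.T@t; d=Rm.T@np.linalg.inv(np.array(c["intrinsics"],float))@np.array([uv[0],uv[1],1.])
    return o+d*(z-o[2])/d[2]
def save(c,n,box=None,s=1):
    p=c["pixels"][:,:,::-1]
    if box: p=p[box[1]:box[3],box[0]:box[2]]
    cv2.imwrite("pics/"+n,cv2.resize(np.ascontiguousarray(p),None,fx=s,fy=s,interpolation=cv2.INTER_CUBIC))
E
python3 - <<'E'
from h import *
o=robot.get_obs(); print({k:np.round(v,3) for k,v in o.items()})
a=robot.camera("scene"); b=robot.camera("top")
save(a,"s0.png"); save(b,"t0.png")
for c,n in((a,"scene"),(b,"top")):
    Rm=cv2.Rodrigues(np.array(c["rvec"],float))[0]; print(n,"cam at",-Rm.T@np.array(c["tvec"]).ravel(), np.array(c["intrinsics"])[0,0])
    for q in("ring_face","spanner","stand_top","mug","tin","bottle","lens"):
        print(n,q,[(np.round(d["at"],4),round(d["score"],2)) for d in robot.place_of(c,q)[:2]])
E
```

```text
{'time': np.float64(0.0), 'q': array([-1.298,  0.528,  1.434, -0.   ,  1.181, -0.178]), 'joint_velocities': array([-0.002, -0.002,  0.   ,  0.001,  0.001, -0.002]), 'joint_torque': array([ 1.0000e-03, -4.4004e+01, -1.7659e+01,  6.3000e-02,  5.8000e-02,
       -0.0000e+00]), 'position': array([ 0.273, -0.562,  0.222]), 'tool_rot': array([ 0.975,  0.224, -0.   , -0.001]), 'ft_force': array([-0.499, -0.786, -0.026]), 'moment': array([ 0.035,  0.057, -0.015]), 'grip_force': np.float64(0.0), 'grip_width': np.float64(0.087)}
scene cam at [ 1.13767745 -0.27013545  0.80612299] 472.23101855142386
scene ring_face [(array([0.5697, 0.2084, 0.0863]), 0.84)]
scene spanner [(array([ 0.5141, -0.1903,  0.028 ]), 0.72), (array([ 5.47e-01,  9.50e-03, -2.00e-04]), 0.34)]
scene stand_top [(array([ 0.5064, -0.1853,  0.0311]), 0.57), (array([ 0.6823, -0.0389, -0.0008]), 0.28)]
scene mug [(array([ 0.6837, -0.0402,  0.0036]), 0.69)]
scene tin [(array([0.5498, 0.012 , 0.0018]), 0.97)]
scene bottle [(array([ 0.6869, -0.0422,  0.0012]), 0.69), (array([0.6301, 0.4194, 0.0012]), 0.61)]
scene lens [(array([ 0.5707,  0.2109, -0.0034]), 0.68)]
top cam at [0.52342223 0.1108712  0.95788001] 423.5659862127014
top ring_face [(array([ 0.511 , -0.1897,  0.032 ]), 0.19)]
top spanner [(array([ 0.5104, -0.1907,  0.0352]), 0.89)]
top stand_top [(array([ 0.5166, -0.1845,  0.0282]), 0.8)]
top mug [(array([ 0.6829, -0.0403, -0.0012]), 0.65)]
top tin [(array([0.5507, 0.0151, 0.0008]), 0.59)]
top bottle [(array([0.6212, 0.4161, 0.0035]), 0.64)]
top lens [(array([ 0.5688,  0.2117, -0.0012]), 0.76)]
```

View pics/s0.png

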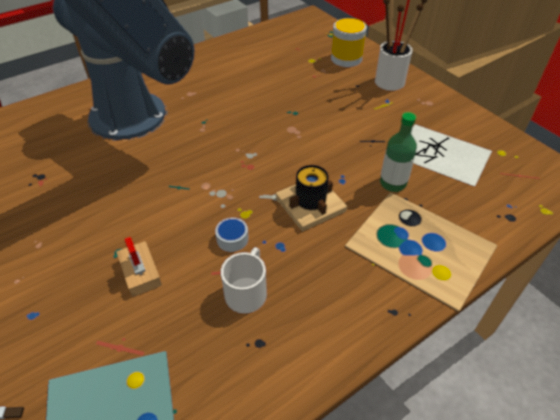

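Run:
```python
from h import *
b=robot.camera("top")
a,c=[np.round(proj(b,p)[0]).astype(int) for p in ([.57,.21,.089],[.511,-.188,.03])]
print(a,c)
p=b["pixels"][:,:,::-1]
def crop(q,r=32): return cv2.resize(np.ascontiguousarray(p[max(0,q[1]-r):q[1]+r,max(0,q[0]-r):q[0]+r]),(400,400),interpolation=cv2.INTER_CUBIC)
cv2.imwrite("pics/crops.png",np.hstack([crop(a),crop(c,40)]))
```

```text
[236 210] [420 243]
```

View pics/crops.png

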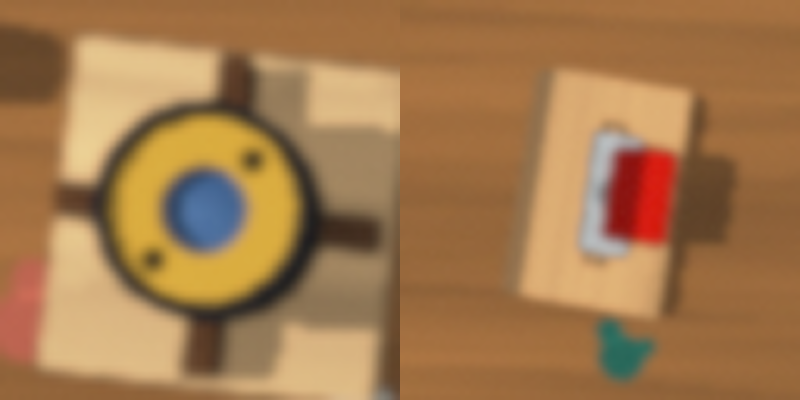

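View pics/t0.png

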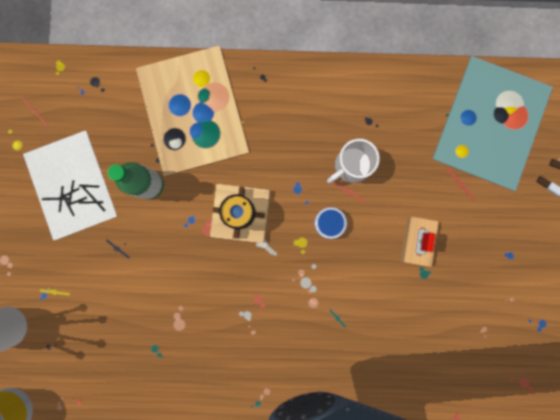

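The scene picture shows the spanner, with its red grip, in the stand at about (135,260). The lens is at (313,187), the tin at (232,233), the mug at (245,280) and the bottle at (398,155). The top crops show the ring's holes at crop pixels (253,160) and (153,260), so they bear roughly -45° in the world frame. The stand's long axis runs close to world x.

```bash
cat >> h.py <<'E'
def ringest(c):
    # yellow ring centroid + hole centroids in top picture (face at z=.089)
    p=c["pixels"]; hsv=cv2.cvtColor(p,cv2.COLOR_RGB2HSV)
    u,v=proj(c,[.57,.21,.089])[0].round().astype(int); m=np.zeros(p.shape[:2],np.uint8)
    y=((hsv[...,0]>17)&(hsv[...,0]<32)&(hsv[...,1]>140)&(hsv[...,2]>110)).astype(np.uint8)
    cv2.circle(m,(int(u),int(v)),19,1,-1); y&=m
    (cx,cy),(w,h),a=cv2.fitEllipse(cv2.convexHull(cv2.findNonZero(y)))
    return (cx,cy),(w,h)
E
python3 - <<'E'
from h import *
pics=[robot.camera("top") for _ in range(2)]; b=pics[0]
cs=np.array([(553,68),(695,92),(660,318),(518,293)],float)-[400,0]
P=np.array([ray(b,k/5+[380,203]-[.4,.4],.03) for k in cs]); print("stand",P.round(4).tolist(),P.mean(0))
d=P[0]+P[1]-P[2]-P[3]; print("stand ang",np.degrees(np.arctan2(d[1],d[0])), np.linalg.norm(P[0]-P[3]),np.linalg.norm(P[0]-P[1]))
# red grip top
H=[ray(b,np.array(k)/6.25+[204,178]-[.4,.4],.089) for k in((253,160),(153,260))]; H=np.array(H)
d=H[0]-H[1]; print("holes",H.round(4).tolist(),H.mean(0),np.linalg.norm(d),np.degrees(np.arctan2(d[1],d[0])))
e=ringest(b); print(e, ray(b,e[0],.089))
for q in("spanner","stand_top"):
    m=robot.outline_of(b,q)
    if m:
        r=m[0]["region"].astype(np.uint8); M=cv2.minAreaRect(cv2.findNonZero(r)); print(q,M,r.sum())
hsv=cv2.cvtColor(b["pixels"],cv2.COLOR_RGB2HSV)
r=(((hsv[...,0]<6)|(hsv[...,0]>174))&(hsv[...,1]>180)&(hsv[...,2]>150)).astype(np.uint8); z=np.zeros_like(r); z[215:270,395:450]=1; r&=z
M=cv2.minAreaRect(cv2.findNonZero(r)); print("red",M); print(ray(b,M[0],.094))
for q in ([.511,-.188,.094],[.511,-.188,.048]): print(proj(b,q))
s=robot.camera("scene")
for c in(b,s):
  for q in("ring_face","spanner","stand_top"): print(q,[(np.round(x["at"],4),round(x["score"],2)) for x in robot.place_of(c,q)[:1]])
E
```

```text
stand [[0.569, -0.1661, 0.03], [0.5602, -0.2284, 0.03], [0.4614, -0.2133, 0.03], [0.4706, -0.1514, 0.03]] [ 0.51528807 -0.1898207   0.03      ]
stand ang -8.581449321491469 0.09953030968107986 0.06299496663510615
holes [[0.5835, 0.1935, 0.089], [0.5497, 0.2251, 0.089]] [0.56661512 0.20929024 0.089     ] 0.04628811280253692 -43.1537540312617
((236.27621459960938, 211.12181091308594), (30.194252014160156, 31.06593132019043)) [0.56676295 0.20891573 0.089     ]
spanner ((424.8499755859375, 242.04995727539062), (17.5362491607666, 23.617366790771484), 8.13010311126709) 378
stand_top ((418.5135192871094, 241.4188995361328), (31.40020751953125, 44.71652603149414), 9.462322235107422) 931
red ((430.03851318359375, 241.6923370361328), (7.442083835601807, 17.4888973236084), 7.125016689300537)
[ 0.51507892 -0.18766996  0.094     ]
[[430.19505434 243.70982767]]
[[422.77199196 243.19746402]]
ring_face [(array([0.566 , 0.2081, 0.093 ]), 0.63)]
spanner [(array([ 0.5102, -0.1924,  0.0301]), 0.73)]
stand_top [(array([ 0.5143, -0.1852,  0.0281]), 0.71)]
ring_face [(array([0.5663, 0.2059, 0.0881]), 0.86)]
spanner [(array([ 0.5107, -0.1884,  0.0292]), 0.61)]
stand_top [(array([ 0.5103, -0.1868,  0.033 ]), 0.87)]
```

Emit:
servo_tool:
  rows: [-1,0,0,0,-7,-1,0,0,0,-7,-1,0,0,0,-7,-1,0,0,0,-7,-1,0,0,0,-7]

```text
time: 1.82
position: [0.2729, -0.5622, 0.2226]
tool_rot: [0.861, 0.509, 0.0, -0.0]
ft_force: [1.0, -0.1, -0.1]
grip_width: 0.0868
grip_force: 0.0
```

Emit:
servo_tool:
  rows: [-1,0,0,0,-7,-1,0,0,0,-7,-1,0,0,0,-7,-1,0,0,0,-7,-1,0,0,0,-7]

```text
time: 2.23
position: [0.2729, -0.5623, 0.2225]
tool_rot: [0.668, 0.744, 0.0, -0.0]
ft_force: [0.9, 0.2, -0.3]
grip_width: 0.0868
grip_force: 0.0
```

Emit:
servo_tool:
  rows: [-1,0,0,0,-7,-1,0,0,0,-7,-1,0,0,0,-7,-1,0,0,0,-7,-1,0,0,0,-7]

```text
time: 2.65
position: [0.2729, -0.5623, 0.2225]
tool_rot: [0.413, 0.911, 0.0, 0.0]
ft_force: [0.5, 0.3, -0.0]
grip_width: 0.0871
grip_force: 0.0
```

Emit:
servo_tool:
  rows: [-1,0,0,0,-7,-1,0,0,0,-7,-1,0,0,0,-7,-1,0,0,0,-7,-1,0,0,0,-5.6]

```text
time: 3.07
position: [0.2729, -0.5623, 0.2226]
tool_rot: [0.132, 0.991, -0.0, 0.0]
ft_force: [-0.3, -0.7, 0.3]
grip_width: 0.0868
grip_force: 0.0
```

Emit:
servo_tool:
  rows: [-1,0,0,0,-7,-1,0,0,0,0]

```text
time: 3.23
position: [0.2729, -0.5623, 0.2226]
tool_rot: [0.073, 0.997, -0.0, 0.0]
ft_force: [0.3, -0.9, -0.4]
grip_width: 0.0871
grip_force: 0.0
```

```bash
cat >> h.py <<'E'
def st():
    o=robot.get_obs(); M=R.from_quat(o["tool_rot"]).as_matrix()
    print("t",round(float(o["time"]),2),"p",np.round(o["position"],4),"ang",round(float(np.degrees(np.arctan2(M[1,0],M[0,0]))),2),"tilt",round(float(np.degrees(np.arccos(-M[2,2]))),2),"F",np.round(o["ft_force"],1),"M",np.round(o["moment"],2),"w",round(float(o["grip_width"]),4),"gf",round(float(o["grip_force"]),1),"q",np.round(o["q"],2))
    return o,M
def to(tgt,ang=None):
    o,M=st(); print("shift",np.round(M.T@(np.array(tgt)-o["position"]),4))
    if ang is not None:
        print("turn",round(-((ang-np.degrees(np.arctan2(M[1,0],M[0,0]))+180)%360-180),2))
E
python3 -c "
from h import *
to([.513,-.190,.16],171.5)"
```

```text
t 3.23 p [ 0.2729 -0.5623  0.2226] ang 171.61 tilt 0.0 F [ 0.3 -0.9 -0.4] M [ 0.13 -0.15  0.01] w 0.0871 gf 0.0 q [-1.3   0.53  1.43 -0.    1.18 -2.72]
shift [-0.1832  0.4034  0.0625]
turn 0.11
```

Emit:
servo_tool:
  rows: [-1,-0.0153,0.0336,0.005,0,-1,-0.0153,0.0336,0.005,0,-1,-0.0153,0.0336,0.005,0,-1,-0.0153,0.0336,0.005,0,-1,-0.0153,0.0336,0.005,0]

```text
time: 3.65
position: [0.374, -0.4061, 0.1975]
tool_rot: [0.076, 0.997, -0.0, 0.0]
ft_force: [0.5, -0.4, -0.0]
grip_width: 0.0872
grip_force: 0.0
```

Emit:
servo_tool:
  rows: [-1,-0.0153,0.0336,0.005,0,-1,-0.0153,0.0336,0.005,0,-1,-0.0153,0.0336,0.005,0,-1,-0.0153,0.0336,0.005,0,-1,-0.0153,0.0336,0.005,0]

```text
time: 4.07
position: [0.4748, -0.2511, 0.1726]
tool_rot: [0.076, 0.997, -0.0, 0.0]
ft_force: [0.8, -0.3, 0.3]
grip_width: 0.0873
grip_force: 0.0
```

Emit:
servo_tool:
  rows: [-1,-0.0153,0.0336,0.005,0,-1,-0.0153,0.0336,0.005,0,-1,0,0,0,0,-1,0,0,0,0]

```text
time: 4.4
position: [0.5148, -0.1887, 0.1623]
tool_rot: [0.073, 0.997, 0.0, -0.0]
ft_force: [-0.3, 0.2, 0.2]
grip_width: 0.0867
grip_force: 0.0
```

```bash
python3 -c "
from h import *
to([.513,-.190,.050],171.5)
s=robot.camera('scene'); u,v=proj(s,[.513,-.19,.1])[0].astype(int); save(s,'s1.png',(max(0,u-80),v-90,u+80,v+60),4)"
```

```text
t 4.4 p [ 0.5148 -0.1887  0.1623] ang 171.59 tilt 0.03 F [-0.3  0.2  0.2] M [ 0.09 -0.17  0.02] w 0.0867 gf 0.0 q [-0.56  0.51  1.69 -0.    0.95 -1.98]
shift [ 0.0016 -0.0015  0.1123]
turn 0.09
```

View pics/s1.png

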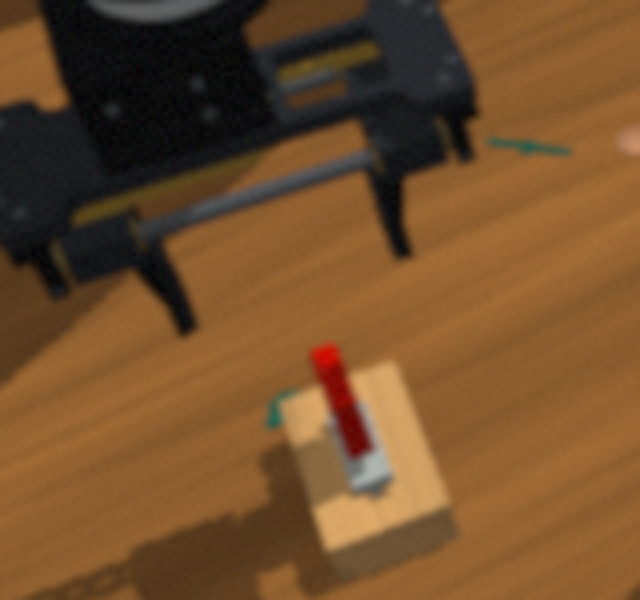

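The fingers hang over the spanner, with tips at crop pixels (190,330) and (405,255). The red grip's top, at (325,350), lies between them, so I'm going down to grip.

Emit:
servo_tool:
  rows: [-1,0.0016,-0.0015,0.028,0,-1,0,0,0.028,0,-1,0,0,0.028,0,-1,0,0,0.028,0,-1,0,0,0,0]

```text
time: 4.87
position: [0.5087, -0.192, 0.0464]
tool_rot: [0.076, 0.997, 0.002, -0.004]
ft_force: [-0.3, 0.7, 0.3]
grip_width: 0.0873
grip_force: 0.0
```

Emit:
servo_tool:
  rows: [1,0,0,0,0,1,0,0,0,0,1,0,0,0,0,1,0,0,0,0,1,0,0,0,0]
  newtons: 15

```text
time: 5.28
position: [0.5132, -0.1925, 0.0521]
tool_rot: [0.074, 0.997, -0.001, 0.001]
ft_force: [0.3, 0.6, -0.7]
grip_width: 0.0614
grip_force: 0.0
```

Emit:
servo_tool:
  rows: [1,0,0,0,0,1,0,0,0,0,1,0,0,0,0,1,0,0,0,0]
  newtons: 60

```text
time: 5.62
position: [0.5124, -0.1918, 0.0507]
tool_rot: [0.074, 0.997, -0.0, 0.0]
ft_force: [0.6, 0.2, 0.0]
grip_width: 0.0349
grip_force: 0.0
```

```bash
python3 -c "
from h import *
st()"
```

```text
t 5.62 p [ 0.5124 -0.1918  0.0507] ang 171.5 tilt 0.01 F [0.6 0.2 0. ] M [ 0.08 -0.14 -0.03] w 0.0349 gf 0.0 q [-0.56  0.68  1.76 -0.    0.7  -1.98]
```

Emit:
servo_tool:
  rows: [1,0,0,0,0,1,0,0,0,0,1,0,0,0,0,1,0,0,0,0,1,0,0,0,0]
  newtons: 12

```text
time: 6.03
position: [0.5122, -0.1907, 0.0502]
tool_rot: [0.075, 0.997, 0.001, -0.0]
ft_force: [1.4, 4.4, -1.5]
grip_width: 0.0141
grip_force: 12.0
```

Emit:
servo_tool:
  rows: [1,0,0,0,0,1,0,0,0,0,1,0,0,0,0]
  newtons: 60

```text
time: 6.28
position: [0.5122, -0.1907, 0.0503]
tool_rot: [0.075, 0.997, 0.001, -0.0]
ft_force: [1.1, 5.2, -1.7]
grip_width: 0.0135
grip_force: 60.0
```

```bash
python3 -c "
from h import *
st()"
```

```text
t 6.28 p [ 0.5122 -0.1907  0.0503] ang 171.45 tilt 0.12 F [ 1.1  5.2 -1.7] M [ 1.06 -0.56 -0.07] w 0.0135 gf 60.0 q [-0.56  0.69  1.76  0.    0.7  -1.98]
```

Emit:
servo_tool:
  rows: [1,0,0,-0.015,0,1,0,0,-0.03,0,1,0,0,-0.035,0,1,0,0,-0.035,0,1,0,0,-0.025,0]

```text
time: 6.7
position: [0.5128, -0.193, 0.1931]
tool_rot: [0.074, 0.997, -0.001, 0.001]
ft_force: [1.1, -0.1, -1.0]
grip_width: 0.0138
grip_force: 60.0
```

Emit:
servo_tool:
  rows: [1,0.0005,0.026,0,0,1,0.0005,0.035,0,0,1,0.0005,0.036,0,0,1,0.0005,0.036,0,0,1,0.0005,0.036,0,0]

```text
time: 7.12
position: [0.5346, -0.0237, 0.1905]
tool_rot: [0.075, 0.997, -0.001, -0.0]
ft_force: [0.3, 0.3, -2.2]
grip_width: 0.0136
grip_force: 60.0
```

Emit:
servo_tool:
  rows: [1,0.0005,0.036,0,0,1,0.0005,0.036,0,0,1,0.0005,0.036,0,0,1,0.0005,0.036,0,0,1,0.0005,0.036,0,0]

```text
time: 7.53
position: [0.5589, 0.155, 0.1902]
tool_rot: [0.074, 0.997, -0.001, -0.0]
ft_force: [0.1, 0.5, -1.0]
grip_width: 0.0139
grip_force: 60.0
```

Emit:
servo_tool:
  rows: [1,0.0005,0.032,0,0,1,0,0.022,0,7,1,0,0,0,7,1,0,0,0,7,1,0,0,0,7]

```text
time: 7.95
position: [0.5663, 0.2076, 0.1899]
tool_rot: [0.315, 0.949, -0.001, -0.0]
ft_force: [0.3, -0.5, -1.7]
grip_width: 0.0135
grip_force: 60.0
```

Emit:
servo_tool:
  rows: [1,0,0,0,6.5,1,0,0,0,0,1,0,0,0,0]

```text
time: 8.2
position: [0.5664, 0.207, 0.1902]
tool_rot: [0.365, 0.931, -0.001, -0.0]
ft_force: [0.5, -1.1, -1.1]
grip_width: 0.0136
grip_force: 60.0
```

```bash
python3 -c "
from h import *
to([.5667,.209,.155],136.85)
s=robot.camera('scene'); u,v=proj(s,[.567,.209,.13])[0].astype(int); save(s,'s2.png',(u-60,v-60,u+60,v+60),5)
print(u,v)
t=robot.camera('top'); save(t,'t2.png',(200,170,280,250),6)
print(robot.place_of(s,'spanner'),robot.place_of(t,'spanner'))
"; python3 -c "
import cv2,numpy as np
a=cv2.imread('pics/s2.png');b=cv2.imread('pics/t2.png')
cv2.imwrite('pics/c2.png',np.hstack([cv2.resize(a,(400,400)),cv2.resize(b,(400,400))]))"
```

```text
t 8.2 p [0.5664 0.207  0.1902] ang 137.16 tilt 0.06 F [ 0.5 -1.1 -1.1] M [ 0.05 -0.12 -0.04] w 0.0136 gf 60.0 q [ 0.17  0.54  1.52 -0.    1.08 -0.66]
shift [0.0012 0.0017 0.0352]
turn 0.31
312 162
[{'at': [0.5658, 0.2044, 0.1697], 'score': 0.62}, {'at': [0.5482, 0.0095, 0.0002], 'score': 0.28}] []
```

View pics/c2.png

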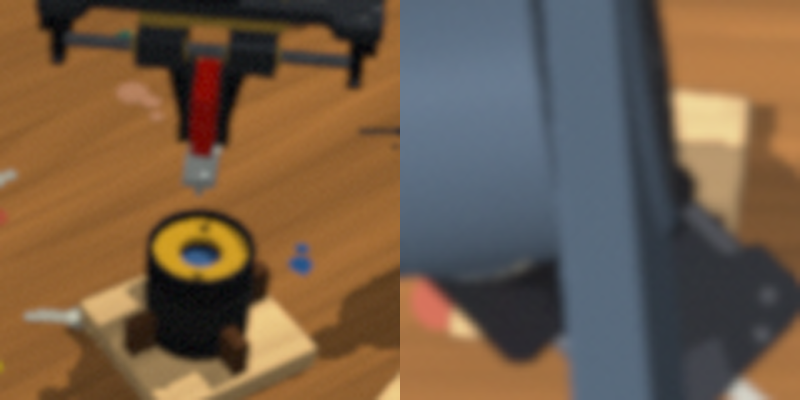

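The scene crop shows the spanner held above the lens, its head at about (200,170), with the ring below and holes at (205,228) and (197,275). The arm blocks the top view. I'll overlay projected models on the scene picture to measure the camera-to-arm offset.

```bash
cat >> h.py <<'E'
def spanpts(p,ang,d=0,dz=.0203):
    a=np.radians(ang); M=np.array([[np.cos(a),-np.sin(a),0],[np.sin(a),np.cos(a),0],[0,0,1]])
    o=np.array(p)-[0,0,dz]+M@[d,0,0]
    box=lambda x,y,z0,z1:np.array([[i*x,j*y,k] for k in(z0,z1) for i,j in((-1,-1),(1,-1),(1,1),(-1,1))])
    f=lambda q:o+q@M.T
    return f(box(.026,.010,0,.008)),f(box(.020,.007,.018,.064)),f(np.array([[.023,0,-.007],[-.023,0,-.007]]))
def circ(c,r,n=60):
    t=np.linspace(0,2*np.pi,n); return np.c_[c[0]+r*np.cos(t),c[1]+r*np.sin(t),np.full(n,c[2])]
def overlay(c,n,rc,hang,sp,box,s):
    p=np.ascontiguousarray(c["pixels"][box[1]:box[3],box[0]:box[2],::-1]); p0=cv2.resize(p,None,fx=s,fy=s,interpolation=cv2.INTER_CUBIC); p=p0.copy()
    T=lambda P:np.round((proj(c,P)-[box[0],box[1]]+.5)*s-.5).astype(np.int32).reshape(-1,1,2)
    for r in(.031,.0145): cv2.polylines(p,[T(circ(rc,r))],True,(255,0,255),1)
    h=np.radians(hang)
    for k in(1,-1): cv2.polylines(p,[T(circ([rc[0]+k*.023*np.cos(h),rc[1]+k*.023*np.sin(h),rc[2]],.0037,20))],True,(255,255,0),1)
    for b in sp[:2]: 
        q=T(b); cv2.polylines(p,[q[:4],q[4:]],True,(0,255,0),1)
    for q in T(sp[2]): cv2.circle(p,tuple(map(int,q[0])),3,(0,255,0),1)
    cv2.imwrite("pics/"+n,np.hstack([p0,p]))
E
python3 - <<'E'
from h import *
s=robot.camera("scene"); o,M=st(); a=np.degrees(np.arctan2(M[1,0],M[0,0]))
sp=spanpts(o["position"],a)
overlay(s,"o2.png",[.5667,.209,.089],-43.15,sp,(288,128,338,203),8)
# scene-based ring: fit yellow ellipse
p=s["pixels"]; hsv=cv2.cvtColor(p,cv2.COLOR_RGB2HSV)
y=((hsv[...,0]>15)&(hsv[...,0]<33)&(hsv[...,1]>140)&(hsv[...,2]>100)).astype(np.uint8); y[:160]=0;y[192:]=0;y[:,:290]=0;y[:,336:]=0
n,l,stt,_=cv2.connectedComponentsWithStats(y); i=1+stt[1:,4].argmax(); e=cv2.fitEllipse(cv2.convexHull(cv2.findNonZero((l==i).astype(np.uint8))))
print(e, ray(s,e[0],.089), proj(s,[.5667,.209,.089]))
E
```

```text
t 8.45 p [0.5666 0.2072 0.1905] ang 137.04 tilt 0.01 F [-0.2  0.6 -2.5] M [-0.03 -0.1   0.  ] w 0.0138 gf 60.0 q [ 0.17  0.54  1.52 -0.    1.08 -0.66]
((311.5614013671875, 176.46810913085938), (18.688682556152344, 28.29676055908203), 94.77374267578125) [0.56656346 0.21016028 0.089     ] [[311.17841348 176.71734341]]
```

View pics/o2.png

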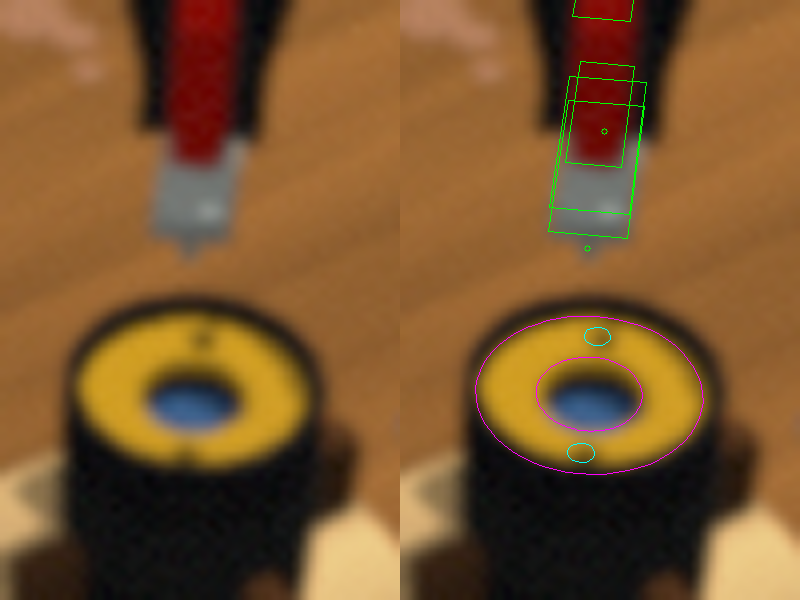

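The overlay shows the real holes about 5 px right and 3 px below the model at 8x, at crop pixels (203,340) and (187,455). The spanner head sits about 2 px right and 3 px below its model. That puts the ring roughly 0.8 mm to image-right of the estimate.

Run:
```python
from h import *
s=robot.camera("scene")
H=np.array([ray(s,[288+(x+.5)/8-.5,128+(y+.5)/8-.5],.089) for x,y in((203,340),(187,455))]); d=H[1]-H[0]
print(H,H.mean(0),np.linalg.norm(d),np.degrees(np.arctan2(d[1],d[0])))
to([.5671,.2096,.1185],136.6)
```

```text
[[0.55217399 0.22509837 0.089     ]
 [0.58529812 0.19402311 0.089     ]] [0.56873606 0.20956074 0.089     ] 0.04541893596379035 -43.17207293711775
t 8.5 p [0.5666 0.2073 0.1905] ang 137.03 tilt 0.01 F [ 0.2 -0.  -2.4] M [-0.   -0.12 -0.02] w 0.0133 gf 60.0 q [ 0.17  0.54  1.52 -0.    1.08 -0.65]
shift [0.0012 0.0021 0.072 ]
turn 0.43
```

Emit:
servo_tool:
  rows: [1,0.0012,0.0021,0.02,0.2,1,0,0,0.025,0,1,0,0,0.018,0,1,0,0,0.009,0,1,0,0,0,0]

```text
time: 8.92
position: [0.5659, 0.2097, 0.1167]
tool_rot: [0.368, 0.93, -0.001, -0.002]
ft_force: [-0.7, -0.1, -1.4]
grip_width: 0.0139
grip_force: 60.0
```

Emit:
servo_tool:
  rows: [1,0,0,0,0,1,0,0,0.0015,0,1,0,0,0.0015,0,1,0,0,0.001,0,1,0,0,0,0]

```text
time: 9.33
position: [0.568, 0.2099, 0.1159]
tool_rot: [0.368, 0.93, 0.001, 0.001]
ft_force: [-0.1, -0.6, 3.3]
grip_width: 0.0133
grip_force: 60.0
```

Run:
```python
from h import *
to([.5671,.2096,.1093],136.83)
s=robot.camera("scene"); o,M=st(); a=np.degrees(np.arctan2(M[1,0],M[0,0]))
overlay(s,"o3.png",[.5671,.2096,.089],-43.15,spanpts(o["position"],a),(288,138,338,203),8)
```

```text
t 9.33 p [0.568  0.2099 0.1159] ang 136.79 tilt 0.14 F [-0.1 -0.6  3.3] M [ 0.04 -0.    0.  ] w 0.0133 gf 60.0 q [ 0.17  0.64  1.58 -0.    0.93 -0.65]
shift [ 0.0005 -0.0009  0.0066]
turn -0.04
t 9.38 p [0.568  0.2099 0.1159] ang 136.79 tilt 0.14 F [-0.8 -0.6  4.2] M [ 0.02 -0.04 -0.03] w 0.0139 gf 60.0 q [ 0.17  0.64  1.58 -0.    0.93 -0.65]
```

View pics/o3.png

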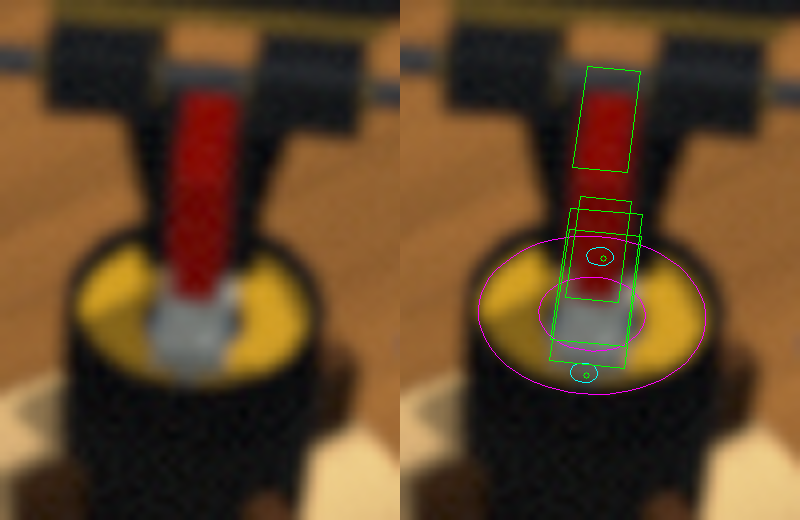

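The pins are resting on the ring's face with about 6 N. I'll search lightly around this spot.

Emit:
servo_tool:
  rows: [1,-0.0004,-0.0004,0,0,1,0,0,0.0005,0,1,0,0,0,0]

```text
time: 9.63
position: [0.5681, 0.2098, 0.1157]
tool_rot: [0.368, 0.93, 0.001, 0.001]
ft_force: [-0.6, 0.0, 7.6]
grip_width: 0.0137
grip_force: 60.0
```

Emit:
servo_tool:
  rows: [1,0,0,0,1.5,1,0,0,0,0,1,0,0,0,1.5,1,0,0,0,0]

```text
time: 9.97
position: [0.5682, 0.2096, 0.1158]
tool_rot: [0.393, 0.92, 0.001, 0.001]
ft_force: [-1.0, -0.1, 8.8]
grip_width: 0.0135
grip_force: 60.0
```

Emit:
servo_tool:
  rows: [1,0,0,0,-1.5,1,0,0,0,-1.5,1,0,0,0,-1.5,1,0,0,0,-1.5,1,0,0,0,0]

```text
time: 10.38
position: [0.5685, 0.2095, 0.1158]
tool_rot: [0.343, 0.939, 0.001, 0.002]
ft_force: [-1.2, 0.3, 8.2]
grip_width: 0.0137
grip_force: 60.0
```

```bash
python3 -c "
from h import *
to([.5671,.2096,.1093],136.83)"
```

```text
t 10.38 p [0.5685 0.2095 0.1158] ang 139.83 tilt 0.21 F [-1.2  0.3  8.2] M [ 0.1   0.   -0.07] w 0.0137 gf 60.0 q [ 0.17  0.64  1.58  0.    0.92 -0.7 ]
shift [ 0.0011 -0.0009  0.0065]
turn 3.0
```

Emit:
servo_tool:
  rows: [1,0,0,-0.02,0,1,0,0,-0.03,-6,1,0,0,0,-7,1,0,0,0,-7,1,0,0,0,-7]

```text
time: 10.8
position: [0.5669, 0.2091, 0.1643]
tool_rot: [0.112, 0.994, -0.0, 0.0]
ft_force: [-1.0, 0.2, -2.2]
grip_width: 0.0135
grip_force: 60.0
```

Emit:
servo_tool:
  rows: [1,0,0,0,-7,1,0,0,0,-7,1,0,0,0,-7,1,0,0,0,-7,1,0,0,0,-7]

```text
time: 11.22
position: [0.5665, 0.209, 0.1633]
tool_rot: [-0.192, 0.981, -0.0, -0.001]
ft_force: [-0.5, 0.0, -1.6]
grip_width: 0.0135
grip_force: 60.0
```

Emit:
servo_tool:
  rows: [1,0,0,0,-7,1,0,0,0,-7,1,0,0,0,-7,1,0,0,0,-7,1,0,0,0,0]

```text
time: 11.63
position: [0.5667, 0.209, 0.1634]
tool_rot: [-0.422, 0.907, 0.0, -0.001]
ft_force: [0.5, 0.1, -1.0]
grip_width: 0.0134
grip_force: 60.0
```

Run:
```python
from h import *
s=robot.camera("scene"); o,M=st(); a=np.degrees(np.arctan2(M[1,0],M[0,0]))
overlay(s,"o4.png",[.5671,.2096,.089],-43.15,spanpts(o["position"],a,0,.0198),(288,128,338,203),8)
```

```text
t 11.68 p [0.5667 0.2091 0.1635] ang -130.36 tilt 0.07 F [ 0.8  0.1 -0.6] M [ 0.18 -0.06  0.  ] w 0.0137 gf 60.0 q [ 0.17  0.57  1.54 -0.    1.03 -2.27]
```

View pics/o4.png

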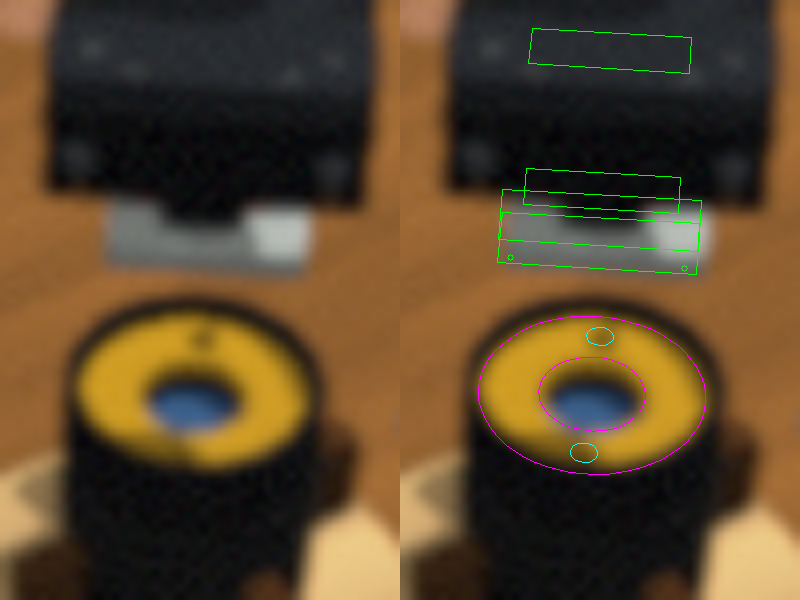

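Seen broadside, the head spans crop x = 106 to 310 while the model spans 99 to 300. So the spanner sits about 1.9 mm along minus tool x in the hand, and I'll shift the target by that amount.

Emit:
servo_tool:
  rows: [1,0,0,0,7,1,0,0,0,7,1,0,0,0,7,1,0,0,0,7,1,0,0,0,7]

```text
time: 12.1
position: [0.5668, 0.2091, 0.1637]
tool_rot: [-0.124, 0.992, -0.0, -0.0]
ft_force: [0.1, -0.1, -2.0]
grip_width: 0.0136
grip_force: 60.0
```

Emit:
servo_tool:
  rows: [1,0,0,0,7,1,0,0,0,7,1,0,0,0,7,1,0,0,0,7,1,0,0,0,7]

```text
time: 12.52
position: [0.5668, 0.2091, 0.1637]
tool_rot: [0.18, 0.984, -0.0, -0.0]
ft_force: [-0.2, -0.4, -2.3]
grip_width: 0.0134
grip_force: 60.0
```

Emit:
servo_tool:
  rows: [1,0,0,0,7,1,0,0,0,7,1,0,0,0.02,7,1,0,0,0.02,1.8,1,0,0,0,0]

```text
time: 12.93
position: [0.5641, 0.2086, 0.1205]
tool_rot: [0.368, 0.93, -0.002, -0.003]
ft_force: [-1.1, 0.3, -1.8]
grip_width: 0.0134
grip_force: 60.0
```

```bash
python3 -c "
from h import *
to([.5661,.2110,.1093],136.83)"
```

```text
t 12.93 p [0.5641 0.2086 0.1205] ang 136.79 tilt 0.46 F [-1.1  0.3 -1.8] M [ 0.09 -0.14  0.01] w 0.0134 gf 60.0 q [ 0.17  0.63  1.58 -0.    0.94 -0.65]
shift [0.0002 0.0032 0.0112]
turn -0.04
```

Emit:
servo_tool:
  rows: [1,0.0017,0.001,0,0,1,0,0,0.004,0,1,0,0,0,0,1,0,0,0,0]

```text
time: 13.27
position: [0.5671, 0.2113, 0.1208]
tool_rot: [0.367, 0.93, 0.0, 0.001]
ft_force: [-0.1, 0.2, -1.3]
grip_width: 0.0139
grip_force: 60.0
```

Emit:
servo_tool:
  rows: [1,0,0,0.002,0,1,0,0,0.002,0,1,0,0,0.001,0,1,0,0,0.001,0,1,0,0,0,0]

```text
time: 13.68
position: [0.5663, 0.2111, 0.1138]
tool_rot: [0.367, 0.93, -0.0, -0.0]
ft_force: [0.8, -0.4, -1.5]
grip_width: 0.0136
grip_force: 60.0
```

```bash
python3 -c "
from h import *
to([.5661,.2110,.1093],136.83)"
```

```text
t 13.68 p [0.5663 0.2111 0.1138] ang 136.99 tilt 0.03 F [ 0.8 -0.4 -1.5] M [ 0.06 -0.06 -0.02] w 0.0136 gf 60.0 q [ 0.17  0.64  1.58 -0.    0.92 -0.65]
shift [ 0.0001 -0.0002  0.0045]
turn 0.16
```

The pins have gone into the holes with no contact force. I'll go the rest of the way down.

Emit:
servo_tool:
  rows: [1,0,0,0.0015,0,1,0,0,0.0015,0,1,0,0,0.001,0,1,0,0,0.001,0,1,0,0,0,0]

```text
time: 14.1
position: [0.5664, 0.2111, 0.1091]
tool_rot: [0.367, 0.93, -0.0, -0.0]
ft_force: [-0.5, -0.1, -0.2]
grip_width: 0.014
grip_force: 60.0
```

```bash
python3 -c "
from h import *
st()"
```

```text
t 14.1 p [0.5664 0.2111 0.1091] ang 136.99 tilt 0.03 F [-0.5 -0.1 -0.2] M [ 0.06  0.12 -0.03] w 0.014 gf 60.0 q [ 0.17  0.65  1.58  0.    0.92 -0.65]
```

Emit:
servo_tool:
  rows: [1,0,0.0001,0.0004,3,1,0,0.0002,0,5,1,0,0.0002,0,5,1,0,0.0002,0,5,1,0,0.0002,0,5]

```text
time: 14.52
position: [0.5661, 0.211, 0.1091]
tool_rot: [0.546, 0.838, -0.001, -0.001]
ft_force: [-2.6, -1.4, 3.9]
grip_width: 0.0138
grip_force: 60.0
```

Emit:
servo_tool:
  rows: [1,0,0.0002,0,5,1,0,0.0002,0,5,1,0,0.0002,0,5,1,0,0.0001,0,5,1,0,0.0002,0,5]

```text
time: 14.93
position: [0.5663, 0.2111, 0.1091]
tool_rot: [0.714, 0.7, -0.002, -0.001]
ft_force: [-4.0, -1.4, 5.2]
grip_width: 0.0133
grip_force: 60.0
```

```bash
python3 -c "
from h import *
st()"
```

```text
t 14.93 p [0.5663 0.2111 0.1091] ang 88.86 tilt 0.25 F [-4.  -1.4  5.2] M [-0.33  0.77  0.31] w 0.0133 gf 60.0 q [ 0.17  0.65  1.58 -0.    0.92  0.19]
```

Emit:
servo_tool:
  rows: [1,0,0.0002,0,4,1,0,0.0002,0,4,1,0,0.0002,0,4,1,0,0.0002,0,4,1,0,0.0002,0,4]

```text
time: 15.35
position: [0.5666, 0.2111, 0.1091]
tool_rot: [0.825, 0.566, -0.003, -0.001]
ft_force: [-4.8, -2.0, 5.7]
grip_width: 0.0135
grip_force: 60.0
```

```bash
python3 -c "
from h import *
st()"
```

```text
t 15.35 p [0.5666 0.2111 0.1091] ang 68.9 tilt 0.32 F [-4.8 -2.   5.7] M [-0.16  1.02  0.33] w 0.0135 gf 60.0 q [ 0.17  0.65  1.58 -0.    0.92  0.54]
```

Emit:
servo_tool:
  rows: [1,0,0.0001,0,3,1,0,0.0001,0,3,1,0,0.0001,0,3,1,0,0.0001,0,3]

```text
time: 15.68
position: [0.5667, 0.2111, 0.1091]
tool_rot: [0.879, 0.477, -0.003, -0.001]
ft_force: [-6.1, -0.8, 6.5]
grip_width: 0.0135
grip_force: 60.0
```

```bash
python3 -c "
from h import *
st()"
```

```text
t 15.68 p [0.5667 0.2111 0.1091] ang 56.95 tilt 0.35 F [-6.1 -0.8  6.5] M [-0.15  1.13  0.29] w 0.0135 gf 60.0 q [ 0.17  0.65  1.58 -0.    0.92  0.75]
```

Emit:
servo_tool:
  rows: [1,0.0003,0.0005,0,3,1,0,0.0001,0,3,1,0,0.0001,0,3,1,0,0.0001,0,3]

```text
time: 16.02
position: [0.5669, 0.211, 0.1091]
tool_rot: [0.924, 0.382, -0.004, -0.001]
ft_force: [-7.0, -1.0, 7.3]
grip_width: 0.0134
grip_force: 60.0
```

```bash
python3 -c "
from h import *
st()"
```

```text
t 16.02 p [0.5669 0.211  0.1091] ang 44.94 tilt 0.41 F [-7.  -1.   7.3] M [-0.09  1.28  0.25] w 0.0134 gf 60.0 q [ 0.17  0.65  1.58 -0.    0.93  0.96]
```

Emit:
servo_tool:
  rows: [1,0,0.0001,0,3,1,0,0.0001,0,3,1,0,0.0001,0,3]

```text
time: 16.27
position: [0.567, 0.2109, 0.1091]
tool_rot: [0.951, 0.309, -0.004, -0.001]
ft_force: [-6.5, -0.5, 6.6]
grip_width: 0.0135
grip_force: 60.2
```

```bash
python3 -c "
from h import *
st()"
```

```text
t 16.27 p [0.567  0.2109 0.1091] ang 35.95 tilt 0.41 F [-6.5 -0.5  6.6] M [0.19 1.33 0.76] w 0.0135 gf 60.2 q [0.17 0.65 1.58 0.   0.93 1.11]
```

Emit:
servo_tool:
  rows: [1,0,0,0,2,1,0,0,0,2,1,0,0,0,0]

```text
time: 16.52
position: [0.5673, 0.2111, 0.1091]
tool_rot: [0.961, 0.278, -0.003, 0.0]
ft_force: [-7.3, 1.2, 6.0]
grip_width: 0.0141
grip_force: 61.8
```

```bash
python3 -c "
from h import *
st()"
```

```text
t 16.52 p [0.5673 0.2111 0.1091] ang 32.29 tilt 0.37 F [-7.3  1.2  6. ] M [0.19 1.16 1.24] w 0.0141 gf 61.8 q [ 0.17  0.65  1.57 -0.    0.93  1.18]
```

The moment has risen to 1.24 N m, so the ring is on its stop after about 100°. I'll unload, lift out and carry the spanner back.

Emit:
servo_tool:
  rows: [1,0,0,0,-2,1,0,0,0,-2,1,0,0,0,0]

```text
time: 16.77
position: [0.5674, 0.2112, 0.1091]
tool_rot: [0.951, 0.31, -0.003, -0.001]
ft_force: [-6.3, -0.5, 6.7]
grip_width: 0.0135
grip_force: 59.7
```

Emit:
servo_tool:
  rows: [1,0,0,-0.004,0,1,0,0,-0.008,0,1,0,0,-0.02,0,1,0,0,-0.03,0,1,0,0,-0.025,0]

```text
time: 17.18
position: [0.5721, 0.2109, 0.1976]
tool_rot: [0.951, 0.309, 0.002, 0.001]
ft_force: [0.9, -0.1, -0.8]
grip_width: 0.0135
grip_force: 59.8
```

Emit:
servo_tool:
  rows: [1,0,0,0,7,1,0,0,0,7,1,0,0,0,7,1,0,0,0,7,1,0,0,0,7]

```text
time: 17.6
position: [0.5722, 0.2109, 0.197]
tool_rot: [1.0, 0.005, 0.002, -0.0]
ft_force: [-0.4, -1.1, -2.2]
grip_width: 0.0138
grip_force: 59.8
```

Emit:
servo_tool:
  rows: [1,0,0,0,6.5,1,0,0,0,0]

```text
time: 17.77
position: [0.5721, 0.2109, 0.1967]
tool_rot: [0.999, -0.049, 0.002, -0.0]
ft_force: [-0.3, 0.7, -0.5]
grip_width: 0.0137
grip_force: 59.8
```

```bash
python3 -c "
from h import *
to([.516,-.1913,.16],-8.5)"
```

```text
t 17.77 p [0.5721 0.2109 0.1967] ang -5.65 tilt 0.22 F [-0.3  0.7 -0.5] M [ 0.06  0.11 -0.04] w 0.0137 gf 59.8 q [ 0.17  0.53  1.5  -0.    1.1   1.84]
shift [-0.0163  0.4058  0.0365]
turn 2.85
```

Emit:
servo_tool:
  rows: [1,-0.0015,0.025,0,0,1,-0.0015,0.036,0,0,1,-0.0015,0.037,0,0,1,-0.0015,0.037,0,0,1,-0.0015,0.037,0,0]

```text
time: 18.18
position: [0.5473, 0.0389, 0.1965]
tool_rot: [0.999, -0.046, 0.002, 0.0]
ft_force: [-0.4, -0.1, -1.7]
grip_width: 0.0138
grip_force: 59.8
```

Emit:
servo_tool:
  rows: [1,-0.0015,0.037,0,0,1,-0.0015,0.037,0,0,1,-0.0015,0.037,0,0,1,-0.0015,0.037,0,0,1,-0.0015,0.036,0,0]

```text
time: 18.6
position: [0.5219, -0.1445, 0.1966]
tool_rot: [0.999, -0.047, 0.001, 0.001]
ft_force: [0.4, 0.6, -1.3]
grip_width: 0.0137
grip_force: 59.8
```

Emit:
servo_tool:
  rows: [1,-0.0013,0.032,0.01,0,1,0,0.018,0.03,2.8,1,0,0,0.03,0,1,0,0,0,0,1,0,0,0,0]

```text
time: 19.02
position: [0.5145, -0.1914, 0.1249]
tool_rot: [0.997, -0.072, -0.001, -0.001]
ft_force: [0.6, -0.3, -0.8]
grip_width: 0.0132
grip_force: 59.8
```

Run:
```python
from h import *
to([.516,-.1913,.0503],-8.5)
s=robot.camera("scene"); o,M=st(); a=np.degrees(np.arctan2(M[1,0],M[0,0]))
u,v=proj(s,[.514,-.19,.06])[0].astype(int)
overlay(s,"o5.png",[.514,-.191,.03],-8.5,spanpts(o["position"],a,-.0019,.0198),(u-25,v-40,u+25,v+30),8)
```

```text
t 19.02 p [ 0.5145 -0.1914  0.1249] ang -8.25 tilt 0.18 F [ 0.6 -0.3 -0.8] M [ 0.09 -0.02  0.01] w 0.0132 gf 59.8 q [-0.56  0.56  1.71 -0.    0.87  1.16]
shift [ 0.0017 -0.0002  0.0746]
turn 0.25
t 19.07 p [ 0.5158 -0.1915  0.1263] ang -8.22 tilt 0.03 F [ 0.6 -0.3 -1.7] M [ 0.07  0.   -0.01] w 0.0133 gf 59.8 q [-0.56  0.56  1.71  0.    0.87  1.16]
```

View pics/o5.png

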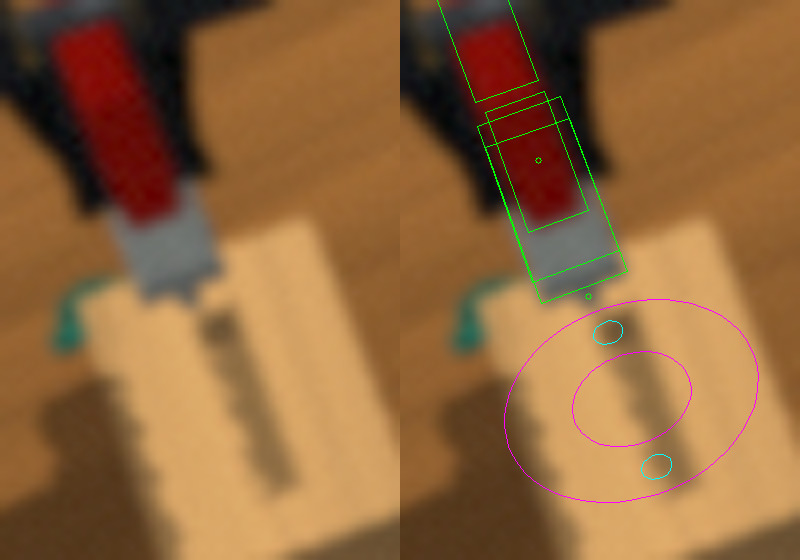

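The slot's centre is at crop pixels (250,402), about 14 px right of the model, so roughly 3 mm towards +y. That fits the 5 N side load felt at the grasp. I'll correct by 2.7 mm in y and go down.

Emit:
servo_tool:
  rows: [1,-0.0004,-0.0027,0.02,0.2,1,0,0,0.022,0,1,0,0,0.018,0,1,0,0,0,0,1,0,0,0,0]

```text
time: 19.48
position: [0.5163, -0.1883, 0.0669]
tool_rot: [0.997, -0.073, 0.001, 0.0]
ft_force: [-0.2, -0.2, -1.2]
grip_width: 0.0139
grip_force: 59.8
```

Emit:
servo_tool:
  rows: [1,0,0,0.004,0,1,0,0,0.004,0,1,0,0,0.003,0,1,0,0,0,0,1,0,0,0,0]

```text
time: 19.9
position: [0.5154, -0.1887, 0.0549]
tool_rot: [0.997, -0.074, 0.0, 0.0]
ft_force: [-0.2, 0.7, -1.5]
grip_width: 0.0136
grip_force: 59.8
```

```bash
python3 -c "
from h import *
to([.5155,-.1886,.0503],-8.5)"
```

```text
t 19.9 p [ 0.5154 -0.1887  0.0549] ang -8.51 tilt 0.02 F [-0.2  0.7 -1.5] M [ 0.03 -0.   -0.  ] w 0.0136 gf 59.8 q [-0.55  0.68  1.75  0.    0.71  1.16]
shift [ 0.0001 -0.0001  0.0046]
turn -0.01
```

Emit:
servo_tool:
  rows: [1,0,0,0.002,0,1,0,0,0.002,0,1,0,0,0.0005,0,1,0,0,0.0003,0,1,0,0,0,0]

```text
time: 20.32
position: [0.5153, -0.1888, 0.0501]
tool_rot: [0.997, -0.074, 0.0, 0.0]
ft_force: [-0.9, 0.9, 2.3]
grip_width: 0.0137
grip_force: 59.8
```

```bash
python3 -c "
from h import *
st()"
```

```text
t 20.32 p [ 0.5153 -0.1888  0.0501] ang -8.51 tilt 0.01 F [-0.9  0.9  2.3] M [0.11 0.19 0.  ] w 0.0137 gf 59.8 q [-0.55  0.69  1.76 -0.    0.7   1.16]
```

The spanner is seated on the stand. Releasing it.

Emit:
servo_tool:
  rows: [0.5,0,0,0,0,0.3,0,0,0,0,0,0,0,0,0,-0.5,0,0,0,0,-1,0,0,0,0]

```text
time: 20.73
position: [0.5153, -0.1887, 0.0497]
tool_rot: [0.997, -0.074, -0.0, -0.0]
ft_force: [-0.6, 0.5, -0.1]
grip_width: 0.0395
grip_force: 0.0
```

Emit:
servo_tool:
  rows: [-1,0,0,0,0,-1,0,0,0,0,-1,0,0,0,0,-1,0,0,0,0,-1,0,0,-0.01,0]

```text
time: 21.15
position: [0.5141, -0.188, 0.0587]
tool_rot: [0.997, -0.074, -0.002, -0.001]
ft_force: [1.2, -0.1, 0.2]
grip_width: 0.0723
grip_force: 0.0
```

Emit:
servo_tool:
  rows: [-1,0,0,-0.025,0,-1,0,0,-0.035,0,-1,0,0,-0.035,0,-1,0,0,-0.035,0,-1,0,0,0,0]

```text
time: 21.57
position: [0.5194, -0.191, 0.1975]
tool_rot: [0.997, -0.074, 0.007, 0.003]
ft_force: [1.1, -0.5, 0.7]
grip_width: 0.0872
grip_force: 0.0
```

Run:
```python
from h import *
st()
s=robot.camera("scene"); t=robot.camera("top")
u,v=proj(s,[.514,-.19,.06])[0].astype(int)
P=[s["pixels"][v-35:v+35,u-35:u+35],s["pixels"][142:212,277:347]]
cv2.imwrite("pics/end.png",np.hstack([cv2.resize(p[:,:,::-1],(400,400),interpolation=cv2.INTER_CUBIC) for p in P]))
for c in(s,t): print([(x["at"],x["score"]) for x in robot.place_of(c,"spanner")[:1]],[(x["at"],x["score"]) for x in robot.place_of(c,"stand_top")[:1]])
```

```text
t 21.57 p [ 0.5194 -0.191   0.1975] ang -8.5 tilt 0.86 F [ 1.1 -0.5  0.7] M [-0.03 -0.01 -0.04] w 0.0872 gf 0.0 q [-0.55  0.46  1.65  0.    1.02  1.16]
[([0.5141, -0.1895, 0.0282], 0.88)] [([0.5105, -0.1825, 0.0304], 0.71)]
[] [([0.5128, -0.1836, 0.0302], 0.91)]
```

View pics/end.png

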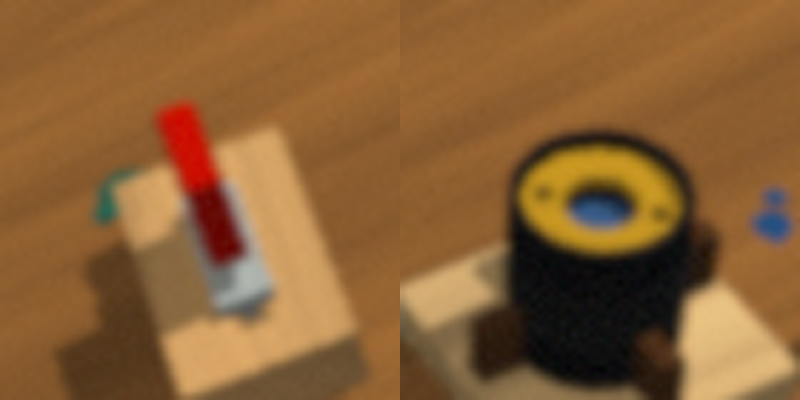

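The end picture shows the spanner upright in the slot, head at about (240,285), and clear of the gripper. The ring holes are now at (545,193) and (660,213), turned about 100°.

Emit:
servo_tool:
  rows: [-1,0,0,0,0,-1,0,0,0,0,-1,0,0,0,0]

```text
time: 22.12
position: [0.5149, -0.1885, 0.1889]
tool_rot: [0.997, -0.074, -0.001, -0.0]
ft_force: [-0.5, -0.3, -0.2]
grip_width: 0.087
grip_force: 0.0
```

```bash
python3 -c "
from rig import robot
print(robot.hand_in())"
```

```text
the job is handed in; nothing more can be done
None
```

I turned the ring clockwise about 100° until it hit its stop, put the spanner back upright in its stand, let go and handed the job in at about 22 s; the hand-in gave no verdict.

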